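# Pack the pressing boards into their tray

## Robot

A 6-joint arm with a two-finger parallel gripper is mounted at the origin on the work surface. World frame = base frame: x ahead of the robot, y to its left, z up, the work surface at z = 0. Lengths are in m, angles in rad, forces in N, time in s.
With the tool pointing down it reaches from about 0.25 to 0.85 m from the base axis. Payload 12.5 kg.
Tool frame: the origin (TCP) lies on the front face of the gripper's body, between the roots of the fingers; the fingertips stand 84 mm ahead of it and the grasp point (between the pads) lies 65 mm ahead of it (robot.grip_point_offset is the distance from the TCP to the grasp point, in m); z points along the fingers, y is the line along which they close (so a half turn about z gives the same grasp; the last joint's range is limited). The gripper opens to 93 mm and grips with 3 to 60 N. Pads are 15 mm wide; open, the fingers measure 128 mm over their backs; the gripper's body (75 mm by 188 mm) begins 65 mm behind the grasp point.
Start: joints at [-1.255, 0.351, 1.652, -0, 1.139, -0.085], TCP at [0.215, -0.506, 0.303] pointing down, gripper open.
Joint ranges: [-2.75, 2.75], [-0.79, 2.1], [0.01, 2.65], [-1.57, 4.71], [0.07, 3.14], [-2.87, 2.87]. Speed limits (rad/s): [2.22, 2.22, 2.79, 3.14, 3.14, 3.14].

## Interface

Orientations are given as a unit quaternion [w, x, y, z].
In Python, from bench import robot, camera, calibration gives the robot as it stands.
- The arm moves only by the shell command python3 -m crank 'ROWS' [FORCE]. ROWS is JSON, one flat list of numbers, 7 for each row, row after row: the shift along the tool's x, y, z in units of 40 mm (1.0 is 40 mm), then the turn, a rotation vector about the tool's x, y, z in units of 5 degrees (1.0 is 5 degrees), then the closure in counts, from 0 (fully open) to 255 (shut). A call has 1 to 10 rows; each row is the pose to reach, as a shift and turn from the pose commanded when the call began, along the tool's axes at that moment; what a row does not reach only later rows make up. A row lasts 1/10 s, in which the tool goes at most 50 mm and 8.59 degrees, less where a joint would pass 70% of its speed; a pose out of reach is approached as far as the arm can. A call with a gripper value outside its range is refused whole. The fingers move at their own pace and stop on an object; FORCE is the grip in N (left out, the last holds). Time passes only in rows, so rows that repeat a pose let the fingers close. It gives the time, the measured TCP pose, the force, the opening and the grip force at its end, in the units of the state.
- robot.observe(): the state, without advancing time (a new reading comes with each control period).
- camera(name): name is "scene" or "top" or "wrist"; returns the picture (480x640x3 uint8, blue, green, red); there is no depth.
- calibration(name): a dict with "mtx" (3x3 intrinsics, pixels), "R" (3x3) and "t" (3): a world point X has camera coordinates R X + t; the wrist camera has in their place "T_tool_cam" (4x4, takes a point from camera to tool coordinates, whose origin is the TCP and whose axes are the flange's). Camera axes: x right, y down, z forward; pixel columns grow to the right and rows downward; lengths in m; the calibration is good to about 2 mm. The wrist camera is an equidistant fisheye: a pixel r from the principal point sees the ray r / f radians off the axis. A picture is of the moment at which its call begins: read the wrist's pose just before it. calibration takes no time and is no camera call.
- robot.finish_job(): hands the job in; it is judged then, once.
The state is a dict: "clock": time; "qpos": joint angles; "dq": joint speeds; "joint_efforts": joint torques, N m; "eef_pos": TCP position; "orientation": TCP orientation; "ft_force": force on the tool from outside, world axes, zero at the start; "moment": the same for the moment, N m; "grip_width": opening from 0.0 (shut) to 1.0 (fully open); "grasp_force": force on a finger pad.
Only numpy, scipy, OpenCV 4.12 (cv2) and the standard library are available. Lean on these libraries where they do the work, as an engineer would, in place of code of your own. Each camera call takes 0.05 s, during which the arm holds its last target. There are 200 camera calls.

## Task

Put the three washed pressing boards back into the rectangular steel tray so that together they fill it in one layer, each lying flat on the tray's floor with its grip upwards and let go. The small board is drying on edge in the wire rack: first lay it flat on the free worktop, grip upwards, and let go of it, then take it again by its grip to pack it. Leave the jar and the masher where they stand.

Things in the scene. Friction and masses are not known exactly. Their poses are not given: they have to be found in the camera images.
- tray: Fixed low rectangular steel tray. Inside 136 mm along x, 180 mm along y, walls 5 mm, rim 18 mm and inner floor about 5 mm above the worktop. Origin under its centre. Packed, the small L nests in the inner corner of the big L and the middle L closes the rest, with about 4 mm of play at each joint and wall; boards and grips stand out above the rim.
- board_big: Loose wooden L, equal arms, 0.16 kg, 16 mm thick. Arms cover x -64..64, y -20..20 and x -64..-24, y 20..108 mm. Origin on the underside below the middle of the grip, z through the grip. Dark grip: upright rib 50 mm long along x, 12 mm thick, 34 mm high above the board. Starts flat on the worktop, grip up.
- board_mid: Loose wooden L, long arm and short foot, 0.13 kg, 16 mm thick. Arm covers x -64..64, y -20..20, foot x 24..64, y -64..-20 mm. Origin on the underside below the middle of the grip, z through the grip. Dark grip: upright rib 50 mm long along x, 12 mm thick, 34 mm high above the board. Starts flat on the worktop, grip up.
- board_small: Loose small wooden L, 0.10 kg, 16 mm thick. Arms cover x -20..20, y -40..44 and x 20..64, y -40..0 mm. Origin on the underside below the middle of the grip, z through the grip. Dark grip: upright rib 50 mm long along y, 12 mm thick, 34 mm high above the board. Starts standing in the rack on its edge x = -20 mm, x axis up, grip pointing sideways, away from the robot.
- small_end (a point): Middle of the top end of the small board as it stands in the rack (board x 64, y -20, z 8 mm). This 40 mm wide end is clear of the wires and can be pinched from above across the 16 mm thickness, down to 30 mm below the end.
- rack: Fixed drying rack: aluminium foot 60 mm (x) x 120 mm (y) x 8 mm; four upright wires 6 mm thick at x +-12.4, y +-35 mm, up to 47 mm above the worktop, leave a slot 19 mm wide along y. Origin under the middle of the foot. The small board stands in the slot on the foot and is lifted straight out.
- jar: Bystander: tall glass jar with a steel flip-top lid, 84 mm across, 191 mm high, origin under its centre.
- masher: Bystander: wooden masher standing on its 72 mm head, 192 mm high, origin under its centre. (A maroon bowl and a grey plastic box stand beyond the tray, out of the way.)
Mind the look-alikes: they are no part of the job. What is shaped like the board_big but turquoise is not meant. Leave any green look-alike of the board_small alone.

How it is judged:
By the outcome, as a careful person would: the job done as asked, in the order asked, and still so for the second after the job is handed in, with the robot touching nothing.
It also fails if it takes over 72 s, if anything falls off the work surface, if the arm or the gripper's body presses on something with over 40 N, if the wrist force passes 120 N, or if a joint passes its speed limit or range.

## Working session

There is one attempt and no reset: what is moved stays moved. The work goes in short steps, Python scripts to look and compute and a shell command to move; the robot and the scene stay as the last step left them, time stands still between calls to the robot, and variables do not carry over. Pictures are saved under pics/ and viewed, at most 10 in all, crops included, and the job is handed in when it is done.

```bash
ls; mkdir -p pics; python3 - <<'E'
from bench import robot,camera,calibration
import cv2,numpy as np
for n in("scene","top"):
    im=camera(n); cv2.imwrite(f"pics/{n}0.png",im)
    c=calibration(n); print(n,np.round(c["mtx"],1).tolist(),np.round(c["R"],3).tolist(),np.round(c["t"],3).tolist())
c=calibration("wrist");print(c)
s=robot.observe();print(s)
E
```

```text
pics
scene [[488.1, 0.0, 323.5], [0.0, 488.1, 242.1], [0.0, 0.0, 1.0]] [[-0.479, 0.878, 0.004], [0.526, 0.291, -0.799], [-0.703, -0.381, -0.601]] [0.203, -0.185, 1.413]
top [[549.3, 0.0, 319.0], [0.0, 549.3, 233.3], [0.0, 0.0, 1.0]] [[-0.016, -1.0, 0.001], [-0.991, 0.016, -0.13], [0.13, -0.003, -0.991]] [-0.003, 0.468, 1.548]
{'mtx': array([[371.64829954,   0.        , 319.92341532],
       [  0.        , 371.64829954, 241.80214003],
       [  0.        ,   0.        ,   1.        ]]), 'T_tool_cam': array([[ 2.80613970e-04, -9.62389093e-01, -2.71674722e-01,
         7.51557627e-02],
       [ 9.99999949e-01,  3.11634077e-04, -7.10381926e-05,
        -2.54749152e-04],
       [ 1.53029483e-04, -2.71674688e-01,  9.62389132e-01,
        -8.19084685e-02],
       [ 0.00000000e+00,  0.00000000e+00,  0.00000000e+00,
         1.00000000e+00]])}
{'clock': 0.1, 'qpos': array([-1.25457775e+00,  3.51142489e-01,  1.65234566e+00, -1.63275760e-05,
        1.13912186e+00, -8.45588706e-02]), 'dq': array([ 1.80438754e-03, -3.10073394e-05, -1.02899586e-03, -5.67999703e-04,
        1.71219946e-03, -1.04414833e-03]), 'joint_efforts': array([-2.94864276e-04, -4.98030066e+01, -2.85703540e+01,  7.00186682e-02,
        2.38498201e-02, -1.66886622e-05]), 'eef_pos': array([ 0.21454576, -0.50618578,  0.30228255]), 'orientation': array([-5.04410932e-04,  9.79988469e-01,  1.99053615e-01, -6.61517098e-05]), 'ft_force': array([ 0.21623502, -0.04578568,  0.70922597]), 'moment': array([ 0.01936855, -0.00059415,  0.02146643]), 'grasp_force': 0.0, 'grip_width': 0.9970501957622817}
```

View pics/top0.png

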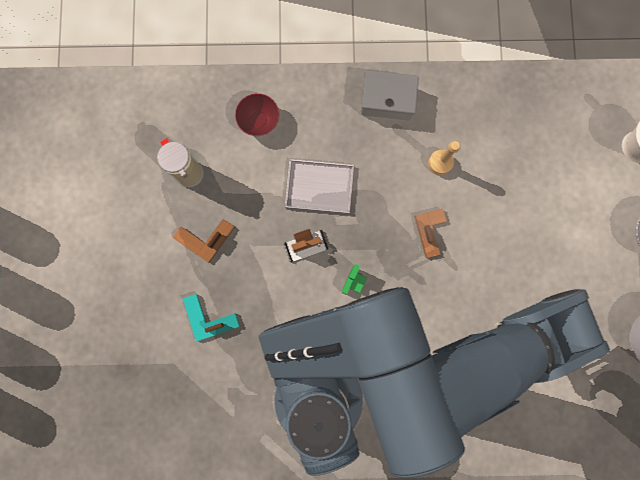

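View pics/scene0.png

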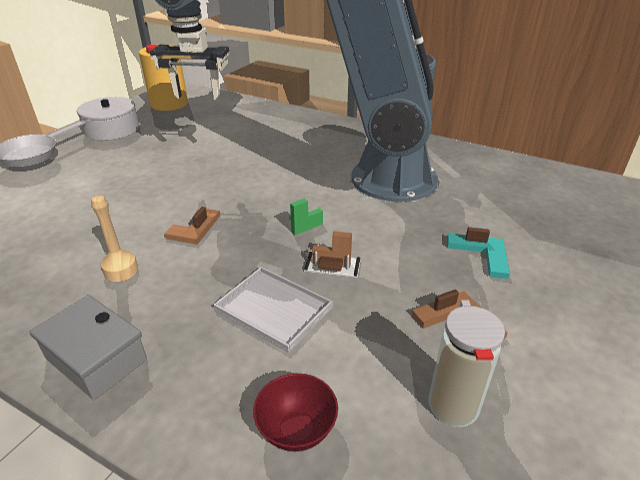

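The top view shows the tray at (320,187), a brown L at (207,240), a turquoise L at (210,320), a brown L at (432,232), the rack with a brown board at (306,243), a green L at (354,280), the jar at (175,158) and the masher at (443,158). In the scene view the same things appear at: tray (272,307), brown Ls (455,308) and (193,226), rack board (335,250), green (305,217), turquoise (482,250).

Candidates by description:
- **board_big:** brown (207,240), against turquoise (210,320), which is excluded by colour.
- **board_small:** brown in the rack (306,243), against green (354,280), which is excluded by colour.
- **board_mid:** the remaining brown L (432,232).

I'll confirm these in one enlarged crop.

```bash
cat > h.py <<'E'
import cv2,numpy as np
from scipy.spatial.transform import Rotation as Ro
from bench import robot,camera,calibration
def pose(s=None):
    s=s or robot.observe(); q=s["orientation"]
    T=np.eye(4); T[:3,:3]=Ro.from_quat([q[1],q[2],q[3],q[0]]).as_matrix(); T[:3,3]=s["eef_pos"]; return T
def ray(name,px,T=None):
    c=calibration(name); K=c["mtx"]; px=np.atleast_2d(px).astype(float)
    n=(px-K[:2,2])/[K[0,0],K[1,1]]
    if name!="wrist":
        d=np.c_[n,np.ones(len(n))]@c["R"]; o=-c["R"].T@c["t"]
    else:
        r=np.linalg.norm(n,axis=1,keepdims=True); 
        d=np.c_[n/np.maximum(r,1e-9)*np.sin(r),np.cos(r)]; W=T@c["T_tool_cam"]
        d=d@W[:3,:3].T; o=W[:3,3]
    return o,d/np.linalg.norm(d,axis=1,keepdims=True)
def onz(name,px,z,T=None):
    o,d=ray(name,px,T); return (o+d*((z-o[2])/d[:,2])[:,None])
def tri(obs):  # [(name,px,T)] -> point, residual
    A=np.zeros((3,3));b=np.zeros(3);L=[]
    for n,p,T in obs:
        o,d=ray(n,p,T); P=np.eye(3)-np.outer(d[0],d[0]); A+=P;b+=P@o;L.append((P,o))
    X=np.linalg.solve(A,b); return X,max(np.linalg.norm(P@(X-o)) for P,o in L)
def snap(fn):
    T=pose(); im=camera("wrist"); cv2.imwrite(f"pics/{fn}.png",im); np.save(f"pics/{fn}.npy",T); return im,T
def proj(X,T):
    c=calibration("wrist"); p=(np.linalg.inv(T@c["T_tool_cam"])@np.append(X,1))[:3]
    r=np.hypot(p[0],p[1]); th=np.arctan2(r,p[2]); return c["mtx"][:2,2]+c["mtx"][0,0]*th*p[:2]/r
def go(grip,ydir,tz=(0,0,-1)):
    """tool pose with grasp point at grip, tool y along ydir, z along tz; prints shift/turn in row units"""
    z=np.array(tz,float);z/=np.linalg.norm(z); y=np.array(ydir,float); y-=y@z*z; y/=np.linalg.norm(y)
    T=pose(); 
    if y@T[:3,1]<0:y=-y
    R=np.c_[np.cross(y,z),y,z]; p=np.array(grip)-z*robot.grip_point_offset
    print("shift",np.round(T[:3,:3].T@(p-T[:3,3])/.04,3),"turn",np.round(Ro.from_matrix(T[:3,:3].T@R).as_rotvec(degrees=True)/5,3))
E
python3 - <<'E'
from h import *
a=cv2.imread("pics/top0.png");b=cv2.imread("pics/scene0.png")
cv2.imwrite("pics/crop.png",np.hstack([cv2.resize(a[185:345,160:460],None,fx=1.5,fy=2.5),cv2.resize(b[180:340,150:520],(350,400))]))
P=dict(big=(207,240,.016),turq=(210,322,.016),mid=(432,232,.016),rack=(306,245,.01),green=(354,280,.03),jar=(172,155,.19),masher=(440,163,.02),bowl=(258,115,.05),t1=(289,160,.018),t2=(355,163,.018),t3=(351,215,.018),t4=(286,209,.018))
for k,v in P.items(): print(k,np.round(onz("top",v[:2],v[2])[0],3))
E
```

```text
big [0.456 0.314 0.016]
turq [0.221 0.303 0.016]
mid [ 0.469 -0.339  0.016]
rack [0.437 0.028 0.01 ]
green [ 0.333 -0.108  0.03 ]
jar [0.661 0.373 0.19 ]
masher [ 0.673 -0.37   0.02 ]
bowl [0.817 0.162 0.05 ]
t1 [0.689 0.075 0.018]
t2 [ 0.677 -0.12   0.018]
t3 [ 0.522 -0.104  0.018]
t4 [0.543 0.085 0.018]
```

View pics/crop.png

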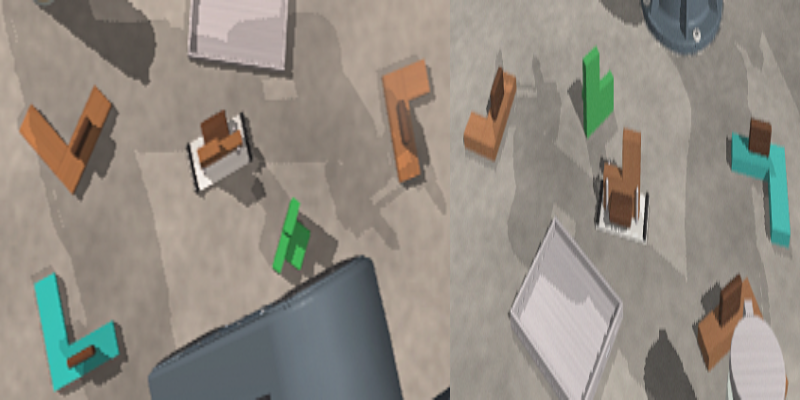

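Confirmed: brown big L on the left, brown mid L on the right, and the brown small board in the rack with its grip away from the robot. The turquoise and green ones are the decoys. Next I'll move to a vantage point over the rack.

```bash
python3 - <<'E'
from h import *
go((.36,.03,.285),(0,-1,0)); print(np.round(pose(),3))
E
```

```text
shift [  8.578 -10.925  -1.189] turn [-1.200e-02  2.000e-03  4.593e+00]
[[ 0.921  0.39  -0.     0.215]
 [ 0.39  -0.921  0.001 -0.506]
 [ 0.    -0.001 -1.     0.302]
 [ 0.     0.     0.     1.   ]]
```

```bash
python3 -m crank '[8.58,-10.92,-1.19,0,0,4.6,0, 8.58,-10.92,-1.19,0,0,4.6,0, 8.58,-10.92,-1.19,0,0,4.6,0, 8.58,-10.92,-1.19,0,0,4.6,0, 8.58,-10.92,-1.19,0,0,4.6,0, 8.58,-10.92,-1.19,0,0,4.6,0, 8.58,-10.92,-1.19,0,0,4.6,0, 8.58,-10.92,-1.19,0,0,4.6,0, 8.58,-10.92,-1.19,0,0,4.6,0, 8.58,-10.92,-1.19,0,0,4.6,0]'
python3 - <<'E'
from h import *
go((.36,.03,.285),(0,-1,0))
E
```

```text
clock: 1.1
eef_pos: [0.345, -0.0236, 0.3457]
orientation: [0.0, 1.0, -0.0, 0.0]
ft_force: [0.3, -0.8, -0.2]
grip_width: 1.001
grasp_force: 0.0
shift [ 0.374 -1.341 -0.114] turn [ 0.002 -0.007 -0.011]
```

```bash
python3 -m crank '[0.37,-1.25,-0.1,0,0,0,0, 0.37,-1.25,-0.1,0,0,0,0, 0.37,-1.25,-0.1,0,0,0,0, 0.37,-1.25,-0.1,0,0,0,0]'
python3 - <<'E'
from h import *
im,T=snap("w1"); print(np.round(T[:3,3],4))
for X in [(.44,.03,.05),(.61,-.02,.018),(.456,.314,.016),(.469,-.339,.016)]: print(proj(np.array(X),T).round())
E
```

```text
clock: 1.5
eef_pos: [0.3598, 0.0236, 0.3492]
orientation: [0.0, 1.0, -0.001, -0.0]
ft_force: [-0.2, -0.2, -0.2]
grip_width: 1.004
grasp_force: 0.0
[0.3598 0.0236 0.3492]
[314. 134.]
[359.  -9.]
[ 90. 136.]
[591. 132.]
```

View pics/w1.png

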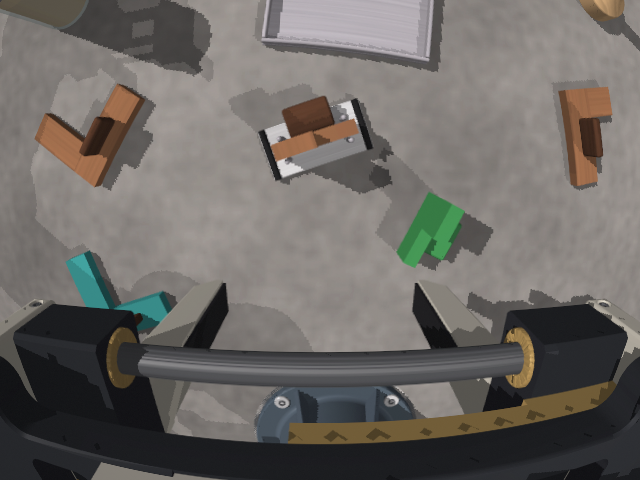

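The wrist view shows the rack at (315,138) with its grip at (307,115), the big L at (90,135), the mid L at (585,135) and the tray edge at (350,50). I'll take a second view further ahead.

```bash
python3 -m crank '[3.2,0,0,0,0,0,0, 3.2,0,0,0,0,0,0, 3.2,0,0,0,0,0,0, 3.2,0,0,0,0,0,0, 3.2,0,0,0,0,0,0]'
python3 - <<'E'
from h import *
im,T=snap("w2"); print(np.round(T[:3,3],4))
E
```

```text
clock: 2.05
eef_pos: [0.4876, 0.0228, 0.3488]
orientation: [0.0, 1.0, -0.002, -0.001]
ft_force: [0.3, -1.2, -0.7]
grip_width: 0.996
grasp_force: 0.0
[0.4876 0.0228 0.3488]
```

View pics/w2.png

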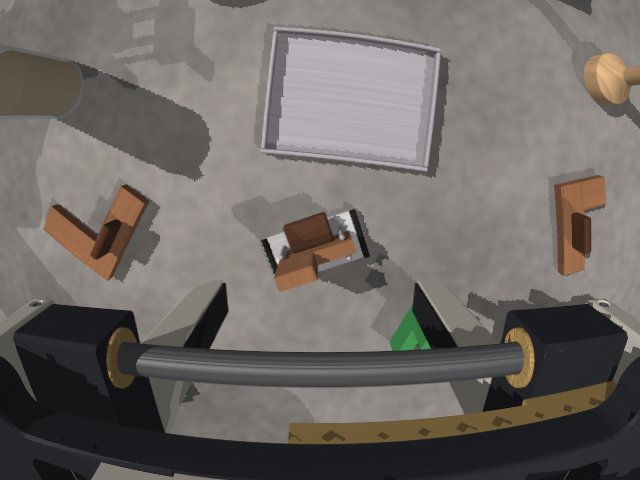

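```bash
python3 - <<'E'
from h import *
a=cv2.imread("pics/w1.png");b=cv2.imread("pics/w2.png")
f=lambda i,x,y:cv2.resize(i[y:y+120,x:x+130],None,fx=3,fy=4.5,interpolation=cv2.INTER_CUBIC)
cv2.imwrite("pics/crop2.png",np.hstack([f(a,250,80),f(b,250,190)]))
E
```

```text
(no output)
```

View pics/crop2.png

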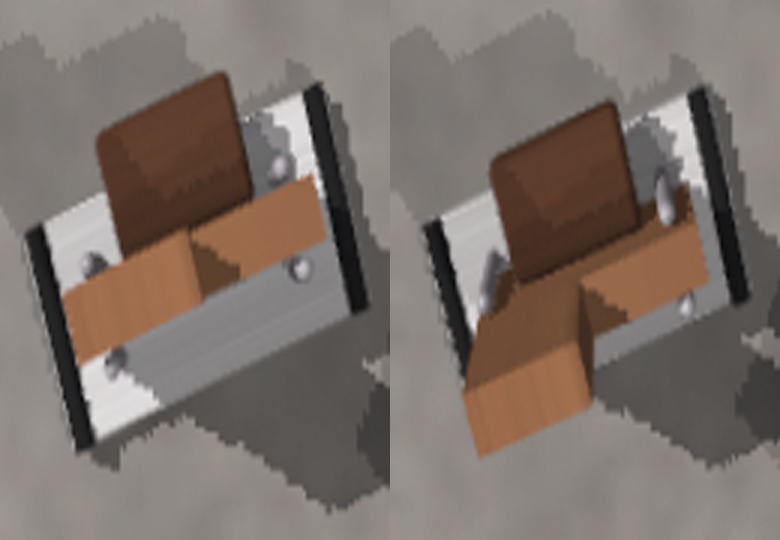

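The end face of the small board (lit orange quad) has corners in crop 1 at (62,292), (188,230), (203,300), (76,362). In crop 2 they are at (463,393), (580,343), (592,405), (479,457).

```bash
python3 - <<'E'
from h import *
T1=np.load("pics/w1.npy");T2=np.load("pics/w2.npy")
A=np.array([(62,292),(188,230),(203,300),(76,362)])/[3,4.5]+[250,80]
B=np.array([(73,393),(190,343),(202,405),(89,457)])/[3,4.5]+[250,190]
Q=[]
for a,b in zip(A,B):
    X,r=tri([("wrist",a,T1),("wrist",b,T2)]);Q.append(X);print(np.round(X,4),round(r,4))
Q=np.array(Q);c=Q.mean(0);e=(Q[1]+Q[2]-Q[0]-Q[3])/2
print("c",c.round(4),"len",np.linalg.norm(e[:2]),"yaw board y",np.degrees(np.arctan2(e[1],e[0])))
Q2=onz("wrist",A,.092,T1);e=(Q2[1]+Q2[2]-Q2[0]-Q2[3])/2;print(Q2.mean(0),np.linalg.norm(e),np.degrees(np.arctan2(e[1],e[0])))
Q2=onz("wrist",B,.092,T2);e=(Q2[1]+Q2[2]-Q2[0]-Q2[3])/2;print(Q2.mean(0),np.linalg.norm(e),np.degrees(np.arctan2(e[1],e[0])))
# tray rim corners from w2
g=cv2.imread("pics/w2.png");t=np.array([(275,27),(440,50),(427,171),(263,151)])
R=onz("wrist",t,.018,T2);print(R.round(4),np.linalg.norm(np.roll(R,-1,0)-R,axis=1))
y=Q[1]-Q[0]; z=np.array([-e[1],e[0],0]);z/=np.linalg.norm(z);print("z",z)
go(c+[0,0,.06],z); go(c+[0,0,-.009],z)
E
```

```text
[0.4303 0.0681 0.0917] 0.0002
[0.4424 0.0297 0.0928] 0.0003
[0.4282 0.0256 0.0932] 0.0
[0.4161 0.0635 0.094 ] 0.0005
c [0.4292 0.0467 0.0929] len 0.039954390746547205 yaw board y -72.43858027963987
[0.42921663 0.04704651 0.092     ] 0.040241790963455586 -72.49026816052164
[0.42888065 0.04652747 0.092     ] 0.03984502710393142 -72.41168659422509
[[ 0.6923  0.072   0.018 ]
 [ 0.6708 -0.1135  0.018 ]
 [ 0.529  -0.0991  0.018 ]
 [ 0.5503  0.0858  0.018 ]] [0.18666506 0.14255685 0.1861137  0.142613  ]
z [0.95325232 0.30217546 0.        ]
shift [-1.446 -0.586  3.274] turn [8.0000e-03 1.1000e-02 1.4452e+01]
shift [-1.444 -0.586  4.999] turn [8.0000e-03 1.1000e-02 1.4452e+01]
```

```bash
python3 -m crank '[-1.45,-0.59,1,0,0,-21.5,120, -1.45,-0.59,1,0,0,-21.5,120, -1.45,-0.59,1,0,0,-21.5,120, -1.45,-0.59,1,0,0,-21.5,120, -1.45,-0.59,2,0,0,-21.5,120, -1.45,-0.59,2,0,0,-21.5,120, -1.45,-0.59,3.2,0,0,-21.5,120, -1.45,-0.59,3.2,0,0,-21.5,120, -1.45,-0.59,3.2,0,0,-21.5,120, -1.45,-0.59,3.2,0,0,-21.5,120]' 40
python3 -m crank '[0,0,0,0,0,-4.3,120, 0,0,0,0,0,-4.3,120, 0,0,0,0,0,-4.3,120, 0,0,0,0,0,-4.3,120, 0,0,0,0,0,-4.3,120]'
python3 - <<'E'
from h import *
c=np.array([.4291,.0468,.0925]); z=[.9533,.302,0]
print(robot.observe()["qpos"].round(2))
go(c-[0,0,.009],z)
E
```

```text
clock: 3.1
eef_pos: [0.429, 0.0474, 0.2216]
orientation: [-0.0, 0.73, 0.683, -0.0]
ft_force: [-0.1, 0.0, 0.3]
grip_width: 0.534
grasp_force: 0.0
clock: 3.6
eef_pos: [0.4295, 0.0476, 0.2218]
orientation: [0.0, 0.593, 0.805, 0.0]
ft_force: [-0.6, -0.4, 0.0]
grip_width: 0.526
grasp_force: 0.0
[ 0.    0.25  2.02  0.    0.86 -0.3 ]
shift [-0.016 -0.016  1.824] turn [ 0.005  0.001 -0.069]
```

```bash
python3 -m crank '[-0.016,-0.016,1,0,0,0,120, -0.016,-0.016,1.82,0,0,0,120, -0.016,-0.016,1.82,0,0,0,120, -0.016,-0.016,1.82,0,0,0,255, -0.016,-0.016,1.82,0,0,0,255, -0.016,-0.016,1.82,0,0,0,255, -0.016,-0.016,1.82,0,0,0,255, -0.016,-0.016,1.82,0,0,0,255]' 40
python3 -m crank '[0,0,-1,0,0,0,255, 0,0,-2,0,0,0,255, 0,0,-2.5,0,0,0,255, 0,0,-2.5,0,0,0,255]'
```

```text
clock: 4.4
eef_pos: [0.4299, 0.0471, 0.1493]
orientation: [0.001, 0.592, 0.806, 0.0]
ft_force: [-1.2, 1.1, 7.4]
grip_width: 0.172
grasp_force: 39.9
clock: 4.8
eef_pos: [0.4305, 0.0472, 0.2511]
orientation: [0.002, 0.592, 0.806, 0.002]
ft_force: [-0.1, 0.1, -0.7]
grip_width: 0.168
grasp_force: 39.9
```

```bash
python3 - <<'E'
from h import *
T2=np.load("pics/w2.npy")
print("big pts",onz("wrist",[(122,187),(147,200),(110,280),(45,210)],.016,T2).round(3))
a=np.radians(-20);u=np.array([np.cos(a),np.sin(a),0]);up=np.array([0,0,1.]);yb=np.cross(u,up)
O=np.array([.535,.160,0]);P=O+.02*u-.02*yb
def tgt(th,z0):
    th=np.radians(th);bx=np.cos(th)*up-np.sin(th)*u;bz=np.cos(th)*u+np.sin(th)*up
    g=P+[0,0,z0]+.075*bx+.008*bz; print(th,g.round(3),(g+.065*bx).round(3));go(g,bz,-bx)
tgt(0,.05);tgt(50,.03)
E
```

```text
big pts [[0.517 0.268 0.016]
 [0.499 0.233 0.016]
 [0.393 0.307 0.016]
 [0.493 0.406 0.016]]
0.0 [0.568 0.169 0.125] [0.568 0.169 0.19 ]
shift [1.884 4.189 1.539] turn [ 6.000e-02 -1.000e-03  7.482e+00]
0.8726646259971648 [0.511 0.19  0.084] [0.465 0.207 0.126]
shift [3.563 1.99  3.125] turn [-9.574 -3.261  6.991]
```

```bash
cat >> h.py <<'E'
def tgt(th,z0,O=(.565,.155,0),back=0):
    a=np.radians(-20);u=np.array([np.cos(a),np.sin(a),0]);up=np.array([0,0,1.]);yb=np.cross(u,up);P=np.array(O)+.02*u-.02*yb
    th=np.radians(th);bx=np.cos(th)*up-np.sin(th)*u;bz=np.cos(th)*u+np.sin(th)*up
    g=P+[0,0,z0]+.075*bx+.008*bz+back*bx; go(g,bz,-bx)
E
python3 -c "
from h import *
tgt(0,.05)"
```

```text
shift [1.541 4.867 1.542] turn [ 6.000e-02 -1.000e-03  7.482e+00]
```

```bash
python3 -m crank '[1.54,4.87,0.5,0,0,7.48,255, 1.54,4.87,0.5,0,0,7.48,255, 1.54,4.87,0.5,0,0,7.48,255, 1.54,4.87,1,0,0,7.48,255, 1.54,4.87,1,0,0,7.48,255, 1.54,4.87,1,0,0,7.48,255, 1.54,4.87,1,0,0,7.48,255]' 40
python3 -c "
from h import *
tgt(50,.03);print(robot.observe()['qpos'].round(2))"
```

```text
clock: 5.5
eef_pos: [0.5963, 0.1638, 0.2077]
orientation: [-0.0, 0.819, 0.574, -0.001]
ft_force: [-0.4, -0.3, -1.1]
grip_width: 0.171
grasp_force: 39.9
shift [ 0.032 -2.715  2.038] turn [-10.018   0.      0.027]
[ 0.19  0.58  1.55 -0.    1.02  0.54]
```

```bash
python3 -m crank '[0,-0.7,0,-2.5,0,0,255, 0,-1.4,0.5,-5,0,0,255, 0,-2.0,1.0,-7.5,0,0,255, 0.03,-2.7,1.6,-10,0,0,255, 0.03,-2.7,2.04,-10,0,0,255, 0.03,-2.7,2.04,-10,0,0,255, 0.03,-2.7,2.04,-10,0,0,255, 0.03,-2.7,2.04,-10,0,0,255, 0.03,-2.7,2.04,-10,0,0,255]' 40
python3 -c "
from h import *
tgt(50,.003);tgt(53,0.001);print(robot.observe()['qpos'].round(2))"
```

```text
clock: 6.4
eef_pos: [0.5007, 0.2232, 0.151]
orientation: [0.342, 0.754, 0.516, 0.217]
ft_force: [2.9, 2.2, 1.6]
grip_width: 0.169
grasp_force: 39.9
shift [-0.517 -0.931  0.916] turn [-0.442  0.472 -0.029]
shift [-0.516 -1.152  0.951] turn [-1.042  0.472 -0.016]
[ 0.55  0.56  2.01 -1.57  0.65  2.29]
```

```bash
sed -i 's/np.radians(-20)/np.radians(-40)/; s/O=(.565,.155,0)/O=(.55,.158,0)/' h.py; python3 -c "
from h import *
tgt(45,.03)"
```

```text
shift [ 0.005 -0.191  0.388] turn [ 0.604 -2.429  2.707]
```

```bash
python3 -m crank '[0,-0.19,0.1,0.3,-1.2,1.35,255, 0,-0.19,0.39,0.6,-2.43,2.7,255, 0,-0.19,0.39,0.6,-2.43,2.7,255, 0,-0.19,0.39,0.6,-2.43,2.7,255, 0,-0.19,0.39,0.6,-2.43,2.7,255, 0,-0.19,0.39,0.6,-2.43,2.7,255]' 40
python3 -c "
from h import *
print(robot.observe()['qpos'].round(2),pose().round(3)[:3]);tgt(45,.03);tgt(45,.002)
im=camera('scene');cv2.imwrite('pics/s1.png',cv2.resize(im[150:350,200:560],None,fx=2,fy=2))"
```

```text
clock: 7.0
eef_pos: [0.5081, 0.2216, 0.1361]
orientation: [0.347, 0.836, 0.393, 0.163]
ft_force: [-0.2, 0.1, -0.6]
grip_width: 0.171
grasp_force: 39.9
[ 0.56  0.63  1.9  -1.24  0.79  2.26] [[ 0.638  0.544  0.545  0.508]
 [ 0.77  -0.45  -0.452  0.222]
 [-0.     0.708 -0.706  0.136]]
shift [-0.043 -0.032  0.011] turn [ 0.017 -0.047  0.055]
shift [-0.043 -0.527  0.505] turn [ 0.017 -0.047  0.055]
```

View pics/s1.png

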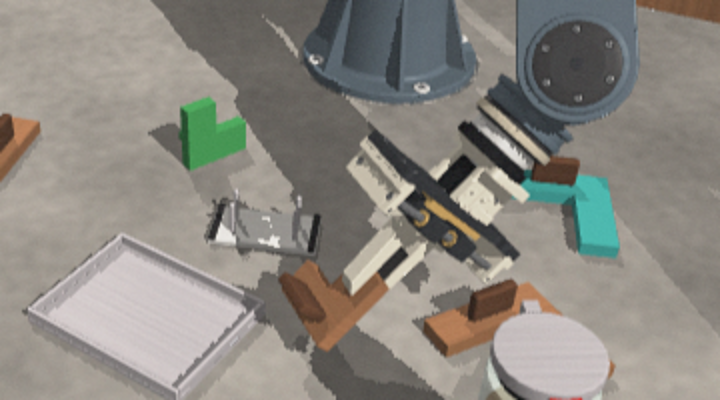

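The scene crop shows the board held at about 45° with its grip (300,290) up and outward, and its lower edge at (325,340). The gripper body comes close to the big board's grip (495,298), so I'll shift the laying spot 50 mm ahead and then lower it.

```bash
sed -i 's/O=(.55,.158,0)/O=(.60,.165,0)/' h.py; python3 -c "
from h import *
tgt(45,.03)"
```

```text
shift [0.886 0.57  0.612] turn [ 0.016 -0.045  0.051]
```

```bash
python3 -m crank '[0.9,0.57,0.6,0,0,0,255, 0.9,0.57,0.6,0,0,0,255, 0.9,0.57,0.6,0,0,0,255, 0.9,0.57,0.6,0,0,0,255]' 40
python3 -c "
from h import *
print(robot.observe()['qpos'].round(2));tgt(45,.0);"
```

```text
clock: 7.45
eef_pos: [0.5561, 0.2282, 0.1347]
orientation: [0.347, 0.836, 0.393, 0.162]
ft_force: [0.9, 0.5, -0.1]
grip_width: 0.17
grasp_force: 39.9
[ 0.53  0.68  1.79 -1.21  0.79  2.17]
shift [-0.005 -0.514  0.539] turn [ 0.01  -0.03   0.048]
```

```bash
python3 -m crank '[0,-0.25,0.27,0,0,0,255, 0,-0.45,0.48,0,0,0,255, 0,-0.49,0.52,0,0,0,255, 0,-0.51,0.54,0,0,0,255, 0,-0.51,0.54,0,0,0,255]' 40
python3 -m crank '[0,0,0,0,0,0,175, 0,0,0,0,0,0,175, 0,0,0,0,0,0,175, 0,0,-0.4,0,0,0,175, 0,0,-0.8,0,0,0,175, 0,0,-1.2,0,0,0,175, 0,0,-1.8,0,0,0,175, 0,0,-2.4,0,0,0,175, 0,0,-2.4,0,0,0,175]'
python3 -c "
from h import *
print(pose().round(3)[:3])
im=camera('scene');cv2.imwrite('pics/s2.png',cv2.resize(im[150:350,200:560],None,fx=2,fy=2))"
```

```text
clock: 7.95
eef_pos: [0.5575, 0.228, 0.1054]
orientation: [0.347, 0.836, 0.392, 0.163]
ft_force: [-0.3, 0.6, -1.2]
grip_width: 0.17
grasp_force: 39.9
clock: 8.85
eef_pos: [0.5044, 0.2735, 0.1758]
orientation: [0.346, 0.836, 0.393, 0.165]
ft_force: [1.3, -0.3, -0.8]
grip_width: 0.312
grasp_force: 0.0
[[ 0.637  0.542  0.548  0.504]
 [ 0.771 -0.452 -0.45   0.274]
 [ 0.004  0.708 -0.706  0.176]]
```

View pics/s2.png

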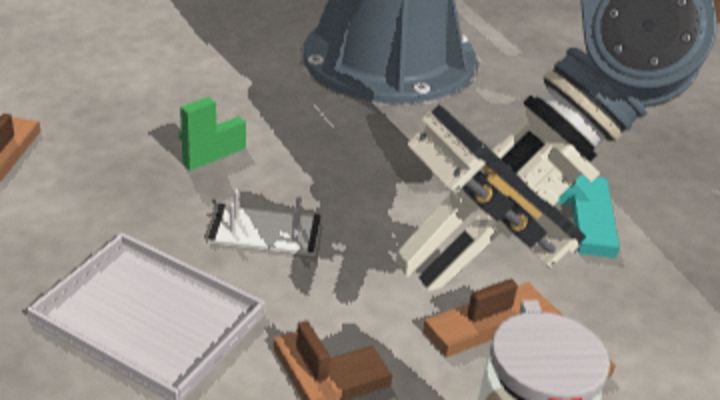

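The crop shows the small board lying flat and released at (330,365), with its grip (313,350) up. Next I'll raise the tool to vertical and look straight down on each board.

```bash
cat >> h.py <<'E'
L=dict(big=[(-64,-20),(64,-20),(64,20),(-24,20),(-24,108),(-64,108)],
 mid=[(-64,-20),(24,-20),(24,-64),(64,-64),(64,20),(-64,20)],
 small=[(-20,-40),(64,-40),(64,0),(20,0),(20,44),(-20,44)])
def go2(grip,yaw_y):
    T=pose();a=np.radians(yaw_y);y=np.array([np.cos(a),np.sin(a),0]);z=np.array([0,0,-1.])
    R=np.c_[np.cross(y,z),y,z];p=np.array(grip)+[0,0,robot.grip_point_offset]
    print("shift",np.round(T[:3,:3].T@(p-T[:3,3])/.04,3),"turn",np.round(Ro.from_matrix(T[:3,:3].T@R).as_rotvec(degrees=True)/5,3))
def brown(im):
    h=cv2.cvtColor(im,cv2.COLOR_BGR2HSV)
    m=cv2.inRange(h,(0,85,25),(18,255,255)); return cv2.morphologyEx(m,cv2.MORPH_CLOSE,np.ones((5,5)))
def findL(kind,im,T,near,z=.016):
    cs,_=cv2.findContours(brown(im),cv2.RETR_EXTERNAL,cv2.CHAIN_APPROX_NONE)
    best=min((c for c in cs if cv2.contourArea(c)>800),key=lambda c:np.linalg.norm(c[:,0].mean(0)-proj(np.array(near),T)))
    W=onz("wrist",best[:,0],z,T)[:,:2]
    P=(W*1e5).astype(np.int32)[:,None]
    for e in np.arange(400,2500,100):
        q=cv2.approxPolyDP(P,e,True)
        if len(q)<=6: break
    q=q[:,0]/1e5
    if len(q)!=6: print("corners",len(q)); return
    # refine: line fit through contour points of each side, intersect
    ln=[]
    for i in range(6):
        a,b=q[i],q[(i+1)%6];d=(b-a);l=np.linalg.norm(d);d/=l;r=W-a;t=r@d;n=abs(r@[-d[1],d[0]])
        S=W[(t>.15*l)&(t<.85*l)&(n<.004)];vx,vy,x,y=cv2.fitLine(S.astype(np.float32),cv2.DIST_HUBER,0,.001,.001).ravel();ln.append(np.cross([x,y,1],[x+vx,y+vy,1]))
    q=np.array([(lambda v:v[:2]/v[2])(np.cross(ln[i-1],ln[i])) for i in range(6)])
    M=np.array(L[kind])/1e3;out=None
    for s in (q,q[::-1]):
        for k in range(6):
            Q=np.roll(s,k,0);m,c=M.mean(0),Q.mean(0);H=(M-m).T@(Q-c);th=np.arctan2(H[0,1]-H[1,0],H[0,0]+H[1,1])
            R=np.array([[np.cos(th),-np.sin(th)],[np.sin(th),np.cos(th)]]);t=c-R@m;r=np.sqrt((((M@R.T+t)-Q)**2).sum(1).mean())
            if out is None or r<out[2]: out=(t,np.degrees(th),r)
    print(kind,"origin",out[0].round(4),"yaw",round(out[1],2),"rms",round(out[2],4)); return out
E
python3 -c "
from h import *
go2((.522,.281,.20),-40)"
```

```text
shift [ 0.439  1.745 -1.462] turn [ 9.019 -0.056  0.059]
```

```bash
python3 -m crank '[0,0,-1,0,0,0,120, 0.4,1,-1.46,2,0,0,120, 0.44,1.75,-1.46,4,0,0,120, 0.44,1.75,-1.46,6,0,0,120, 0.44,1.75,-1.46,8,0,0,120, 0.44,1.75,-1.46,9,0,0,120, 0.44,1.75,-1.46,9,0,0,120, 0.44,1.75,-1.46,9,0,0,120]'
python3 -c "
from h import *
print(robot.observe()['qpos'].round(2));go2((.522,.281,.20),63)"
```

```text
clock: 9.7
eef_pos: [0.5238, 0.2784, 0.2632]
orientation: [0.0, 0.906, 0.423, -0.0]
ft_force: [0.0, 0.3, 0.2]
grip_width: 0.53
grasp_force: 0.0
[ 0.41  0.47  1.58 -0.    1.1   1.11]
shift [ 0.022 -0.076 -0.052] turn [-9.0000e-03  4.0000e-03 -2.0581e+01]
```

```bash
python3 -m crank '[0,0,0,0,0,-20.6,120, 0,0,0,0,0,-20.6,120, 0,0,0,0,0,-20.6,120, 0,0,0,0,0,-20.6,120, 0,0,0,0,0,-20.6,120, 0,0,0,0,0,-20.6,120, 0,0,0,0,0,-20.6,120, 0,0,0,0,0,-20.6,120, 0,0,0,0,0,-20.6,120, 0,0,0,0,0,-20.6,120]'
python3 -m crank '[0,0,0,0,0,-3.4,120, 0,0,0,0,0,-3.4,120, 0,0,0,0,0,-3.4,120, 0,0,0,0,0,-3.4,120]'
python3 -c "
from h import *
print(robot.observe()['qpos'].round(2))
im,T=snap('n_big');b=findL('big',im,T,(.46,.31,.016))
if b:
  o,y,_=b; go2((o[0],o[1],.10),y+90); go2((o[0],o[1],.036),y+90)
T1=np.load('pics/w1.npy');T2=np.load('pics/w2.npy');
findL('big',cv2.imread('pics/w2.png'),T2,(.46,.31,.016));findL('mid',cv2.imread('pics/w2.png'),T2,(.47,-.34,.016))
"
```

```text
clock: 10.7
eef_pos: [0.5225, 0.2797, 0.2632]
orientation: [0.002, 0.37, 0.929, -0.001]
ft_force: [-0.6, 0.3, 0.3]
grip_width: 0.529
grasp_force: 0.0
clock: 11.1
eef_pos: [0.5226, 0.2798, 0.2634]
orientation: [0.001, 0.234, 0.972, -0.001]
ft_force: [0.2, -0.4, -0.7]
grip_width: 0.53
grasp_force: 0.0
[ 0.41  0.47  1.58 -0.    1.1  -0.68]
big origin [0.4543 0.2913] yaw -35.71 rms 0.0008
shift [ 1.657 -0.517  2.453] turn [-0.012  0.025  1.737]
shift [ 1.66  -0.515  4.053] turn [-0.012  0.025  1.737]
big origin [0.4582 0.2867] yaw -35.8 rms 0.0036
mid origin [ 0.4648 -0.3227] yaw 10.83 rms 0.0127
```

```bash
python3 -m crank '[1.65,-0.52,0.5,0,0,1.74,120, 1.65,-0.52,1.5,0,0,1.74,120, 1.65,-0.52,2.45,0,0,1.74,120, 1.65,-0.52,2.45,0,0,1.74,120, 1.65,-0.52,2.45,0,0,1.74,120]'
python3 -c "
from h import *
im,T=snap('n_big2');b=findL('big',im,T,(.46,.31,.016))
o=(.4543,.2913); go2((o[0],o[1],.038),-35.71+90)
"
```

```text
clock: 11.65
eef_pos: [0.4551, 0.291, 0.1665]
orientation: [0.001, 0.306, 0.952, -0.0]
ft_force: [0.5, 0.1, 0.5]
grip_width: 0.528
grasp_force: 0.0
big origin [0.4542 0.2915] yaw -35.59 rms 0.0005
shift [ 0.032 -0.021  1.601] turn [0.018 0.027 0.026]
```

```bash
python3 - <<'E'
from h import *
im=cv2.imread("pics/w2.png").astype(np.float32).mean(2);T=np.load("pics/w2.npy")
C=np.array([.6106,-.0137]);a=np.radians(-6.6)
ex=np.array([np.cos(a),np.sin(a)]);ey=np.array([-ex[1],ex[0]])
for nm,n,t,h,w in(("+x",ex,ey,.073,.07),("-x",-ex,ey,.073,.07),("+y",ey,ex,.095,.05),("-y",-ey,ex,.095,.05)):
    row=[]
    for d in np.arange(-.014,.011,.001):
        v=[]
        for s in np.linspace(-w,w,60):
            X=np.append(C+n*(h+d)+t*s,.018);p=proj(X,T);v.append(cv2.getRectSubPix(im,(1,1),(float(p[0]),float(p[1])))[0,0])
        row.append(int(np.median(v)))
    print(nm,row)
E
```

```text
+x [178, 176, 162, 126, 111, 109, 107, 98, 85, 82, 97, 130, 158, 170, 168, 137, 118, 117, 123, 132, 134, 134, 134, 134, 134]Traceback (most recent call last):
  File "<stdin>", line 10, in <module>
  File "h.py", line 27, in proj
    c=calibration("wrist"); p=(np.linalg.inv(T@c["T_tool_cam"])@np.append(X,1))[:3]
ValueError: time passes only in moves, steps and waits
```

```bash
sed -i 's/^def pose/_C={n:calibration(n) for n in ("scene","top","wrist")}\ncalibration=lambda n:_C[n]\ndef pose/' h.py; python3 - <<'E'
from h import *
im=cv2.imread("pics/w2.png").astype(np.float32).mean(2);T=np.load("pics/w2.npy")
C=np.array([.6106,-.0137]);a=np.radians(-6.6)
ex=np.array([np.cos(a),np.sin(a)]);ey=np.array([-ex[1],ex[0]])
D=np.arange(-.014,.011,.0005)
for nm,n,t,h,w in(("+x",ex,ey,.073,.08),("-x",-ex,ey,.073,.08),("+y",ey,ex,.095,.06),("-y",-ey,ex,.095,.06)):
    S=np.linspace(-w,w,60);pk=[]
    G=np.zeros((60,len(D)))
    for i,s in enumerate(S):
        for j,d in enumerate(D):
            p=proj(np.append(C+n*(h+d)+t*s,.018),T);G[i,j]=cv2.getRectSubPix(im,(1,1),(float(p[0]),float(p[1])))[0,0]
    print(nm,*[np.median(g,0)[::2].astype(int).tolist() for g in (G[:20],G[20:40],G[40:])],sep="\n ")
E
```

```text
+x
 [177, 176, 166, 137, 111, 108, 106, 101, 89, 82, 87, 118, 150, 168, 172, 150, 118, 114, 119, 128, 131, 132, 131, 131, 130]
 [179, 177, 157, 126, 111, 110, 107, 97, 85, 81, 97, 130, 158, 170, 166, 139, 118, 117, 126, 134, 135, 135, 134, 134, 134]
 [179, 176, 146, 113, 110, 109, 105, 90, 81, 85, 110, 144, 164, 170, 153, 126, 118, 122, 131, 137, 138, 138, 138, 138, 137]
-x
 [171, 162, 151, 150, 151, 150, 141, 137, 164, 179, 174, 150, 109, 83, 81, 81, 83, 113, 132, 137, 138, 138, 138, 138, 137]
 [174, 169, 155, 152, 152, 151, 149, 139, 153, 176, 177, 160, 126, 94, 85, 85, 85, 102, 124, 138, 140, 139, 139, 139, 139]
 [174, 173, 164, 154, 155, 153, 152, 141, 131, 167, 179, 168, 142, 105, 89, 88, 88, 91, 121, 143, 147, 147, 146, 146, 146]
+y
 [108, 108, 108, 108, 108, 108, 108, 106, 98, 92, 113, 151, 174, 180, 161, 132, 124, 124, 123, 123, 124, 124, 124, 126, 137]
 [108, 109, 109, 109, 108, 108, 109, 108, 101, 91, 100, 133, 168, 181, 172, 144, 131, 129, 129, 129, 129, 130, 131, 133, 142]
 [110, 110, 110, 110, 110, 110, 110, 110, 105, 93, 93, 122, 156, 179, 180, 150, 129, 125, 124, 125, 126, 126, 127, 128, 132]
-y
 [150, 150, 150, 150, 149, 143, 137, 138, 153, 172, 178, 170, 141, 97, 79, 78, 78, 78, 78, 78, 79, 79, 79, 83, 99]
 [151, 151, 151, 151, 148, 140, 135, 140, 159, 176, 177, 163, 125, 90, 80, 79, 80, 79, 80, 79, 79, 79, 80, 86, 112]
 [151, 150, 150, 150, 146, 138, 136, 145, 167, 180, 175, 151, 110, 81, 77, 77, 77, 77, 76, 76, 76, 76, 78, 99, 119]
```

```bash
cat >> h.py <<'E'
def tray(im,T,C=(.6123,-.0124),yaw=-6.15):
    im=im.astype(np.float32).mean(2);C=np.array(C);a=np.radians(yaw);ex=np.array([np.cos(a),np.sin(a)]);ey=np.array([-ex[1],ex[0]])
    D=np.arange(-.012,.008,.0005);o=[];sl=[]
    k=np.r_[-np.ones(4),np.ones(9),-np.ones(4)]; k[k<0]*=9/8
    for n,t,h,w in((ex,ey,.0705,.08),(-ex,ey,.0705,.08),(ey,ex,.0925,.06),(-ey,ex,.0925,.06)):
        S=np.linspace(-w,w,40);pk=[]
        for s in S:
            P=np.array([proj(np.append(C+n*(h+d)+t*s,.018),T) for d in D]).astype(np.float32)
            g=cv2.remap(im,P[:,:1].copy(),P[:,1:].copy(),cv2.INTER_LINEAR)[:,0]
            r=np.correlate(g,k,"valid");pk.append(D[8+r.argmax()])
        pk=np.array(pk);ok=abs(pk-np.median(pk))<.0015;f=np.polyfit(S[ok],pk[ok],1);o.append(f[1]);sl.append(f[0])
    rot=np.mean([-sl[0],sl[1],sl[2],-sl[3]]);c=C+(o[0]-o[1])/2*ex+(o[2]-o[3])/2*ey
    print("tray",c.round(4),"yaw",round(yaw+np.degrees(rot),2),"offs mm",np.round(np.array(o)*1e3,1),"slopes",np.round(sl,4));return c,yaw+np.degrees(rot)
E
python3 -c "
from h import *
tray(cv2.imread('pics/w2.png'),np.load('pics/w2.npy'));go2((.687,-.02,.285),84)"
```

```text
tray [ 0.6121 -0.0124] yaw -6.11 offs mm [-0.3  0.2 -0.  -0. ] slopes [-0.0007  0.0006  0.0006 -0.001 ]
shift [-9.242 -2.955 -4.557] turn [ 0.011  0.031 -5.916]
```

```bash
python3 -m crank '[-9.24,-2.95,-4.56,0,0,-5.9,120, -9.24,-2.95,-4.56,0,0,-5.9,120, -9.24,-2.95,-4.56,0,0,-5.9,120, -9.24,-2.95,-4.56,0,0,-5.9,120, -9.24,-2.95,-4.56,0,0,-5.9,120, -9.24,-2.95,-4.56,0,0,-5.9,120, -9.24,-2.95,-4.56,0,0,-5.9,120, -9.24,-2.95,-4.56,0,0,-5.9,120, -9.24,-2.95,-4.56,0,0,-5.9,120, -9.24,-2.95,-4.56,0,0,-5.9,120]'
python3 -m crank '[0,0,0,0,0,0,120, 0,0,0,0,0,0,120]'
python3 -c "
from h import *
im,T=snap('n_tray');tray(im,T)
print(robot.observe()['qpos'].round(2));findL('small',im,T,(.6,.165,.016))
go2((.4543,.2914,.10),54.35)"
```

```text
clock: 12.7
eef_pos: [0.6887, -0.0235, 0.3532]
orientation: [0.004, 0.055, 0.998, -0.001]
ft_force: [0.6, -0.0, -0.1]
grip_width: 0.526
grasp_force: 0.0
clock: 12.9
eef_pos: [0.6863, -0.0189, 0.3492]
orientation: [0.001, 0.052, 0.999, -0.0]
ft_force: [-0.4, 0.4, -0.1]
grip_width: 0.529
grasp_force: 0.0
tray [ 0.6113 -0.0124] yaw -6.14 offs mm [-1.   1.  -0.2  0. ] slopes [ 0.     -0.0009  0.0013  0.    ]
[-0.09  0.57  1.2  -0.    1.37 -1.56]
small origin [0.6008 0.1628] yaw 140.49 rms 0.0017
shift [6.576 7.111 4.581] turn [-5.000e-03  1.000e-02  5.938e+00]
```

```bash
python3 -m crank '[6.58,7.11,3,0,0,5.94,120, 6.58,7.11,3,0,0,5.94,120, 6.58,7.11,3,0,0,5.94,120, 6.58,7.11,3,0,0,5.94,120, 6.58,7.11,4.58,0,0,5.94,120, 6.58,7.11,4.58,0,0,5.94,120, 6.58,7.11,4.58,0,0,5.94,120, 6.58,7.11,4.58,0,0,5.94,120, 6.58,7.11,4.58,0,0,5.94,120, 6.58,7.11,4.58,0,0,5.94,120]'
python3 -m crank '[0,0,0,0,0,0,120, 0,0,0,0,0,0,120]'
python3 -c "
from h import *
go2((.4543,.2914,.038),54.35)"
```

```text
clock: 13.95
eef_pos: [0.4514, 0.2926, 0.163]
orientation: [-0.001, 0.304, 0.953, -0.002]
ft_force: [0.5, 0.0, -0.7]
grip_width: 0.53
grasp_force: 0.0
clock: 14.15
eef_pos: [0.4555, 0.2904, 0.1658]
orientation: [0.001, 0.307, 0.952, 0.0]
ft_force: [0.1, 0.1, 0.1]
grip_width: 0.529
grasp_force: 0.0
shift [0.042 0.002 1.563] turn [ 0.012  0.021 -0.012]
```

```bash
python3 -m crank '[0.03,0,0.8,0,0,0,120, 0.03,0,1.4,0,0,0,120, 0.03,0,1.56,0,0,0,120, 0.03,0,1.56,0,0,0,255, 0.03,0,1.56,0,0,0,255, 0.03,0,1.56,0,0,0,255, 0.03,0,1.56,0,0,0,255, 0.03,0,1.56,0,0,0,255]' 45
python3 -c "
from h import *
print(pose()[:3,3].round(4))"
python3 -m crank '[0,0,-0.5,0,0,0,255, 0,0,-1.5,0,0,0,255, 0,0,-2.3,0,0,0,255, 0,0,-2.3,0,0,0,255]'
python3 -c "
from h import *
go2((.6047,-.078,.14),83.87);print(pose()[:3,3].round(4))"
```

```text
clock: 14.95
eef_pos: [0.4542, 0.2913, 0.1031]
orientation: [0.001, 0.306, 0.952, 0.0]
ft_force: [0.4, -0.8, -0.8]
grip_width: 0.145
grasp_force: 0.0
[0.4542 0.2913 0.1031]
clock: 15.35
eef_pos: [0.4553, 0.292, 0.1985]
orientation: [0.003, 0.306, 0.952, 0.002]
ft_force: [0.1, 0.5, -2.6]
grip_width: 0.127
grasp_force: 45.0
shift [-8.432 -5.333 -0.166] turn [ 0.053  0.064 -5.913]
[0.4553 0.292  0.1985]
```

```bash
python3 -m crank '[-8.43,-5.33,-0.3,0,0,-5.9,255, -8.43,-5.33,-0.3,0,0,-5.9,255, -8.43,-5.33,-0.3,0,0,-5.9,255, -8.43,-5.33,-0.3,0,0,-5.9,255, -8.43,-5.33,-0.3,0,0,-5.9,255, -8.43,-5.33,-0.3,0,0,-5.9,255, -8.43,-5.33,-0.3,0,0,-5.9,255, -8.43,-5.33,-0.3,0,0,-5.9,255, -8.43,-5.33,-0.3,0,0,-5.9,255, -8.43,-5.33,-0.3,0,0,-5.9,255]' 45
python3 -m crank '[0,0,0,0,0,0,255, 0,0,0,0,0,0,255, 0,0,0,0,0,0,255]'
python3 -c "
from h import *
im,T=snap('hold_big')
go2((.6047,-.078,.060),83.87);print(pose()[:3,3].round(4))
cv2.imwrite('pics/v9.png',im)
s=camera('scene');cv2.imwrite('pics/v9.png',np.hstack([cv2.resize(im,(400,300)),cv2.resize(s[150:420,150:510],(400,300))]))"
```

```text
clock: 16.35
eef_pos: [0.6033, -0.0801, 0.2058]
orientation: [-0.0, 0.055, 0.998, -0.0]
ft_force: [-0.3, 0.2, -0.9]
grip_width: 0.125
grasp_force: 45.0
clock: 16.65
eef_pos: [0.603, -0.0772, 0.2069]
orientation: [0.0, 0.053, 0.999, -0.0]
ft_force: [0.3, 0.2, -2.2]
grip_width: 0.125
grasp_force: 45.0
shift [-0.039 -0.009  2.043] turn [-0.007  0.009  0.003]
[ 0.6031 -0.0774  0.207 ]
```

View pics/v9.png

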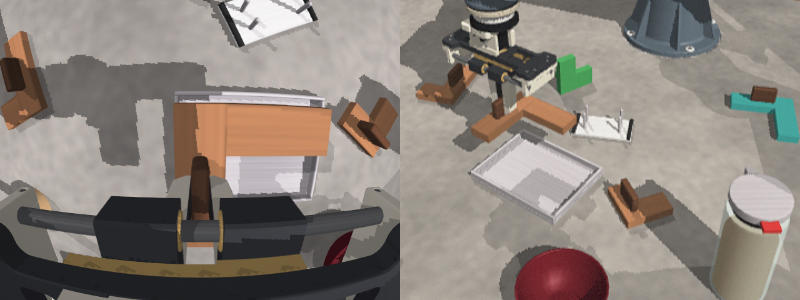

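The left half shows the big board held level over the tray, with its long arm nearest the robot at rows 105–155. The right half confirms it is level and clear. Next I'll measure how deep it hangs in the grip from its 128 mm width.

```bash
python3 - <<'E'
from h import *
im=cv2.imread("pics/hold_big.png");T=np.load("pics/hold_big.npy");m=brown(im)>0
h=lambda n:None
res=[]
for r in range(185,236,5):
    c=np.where(m[r,250:560])[0]+250
    # right edge of run and left edge incl. rest of arm
    c=np.where(m[r,230:540])[0]+230; res.append((r,c.min(),c.max()))
print(res[::3])
z0=T[2,3]-.065-.038+.016
for dz in(0,-.005,-.01,-.015,-.02):
    e=[];x=[]
    for r,a,b in res:
        W=onz("wrist",[(a-.5,r),(b+.5,r)],z0+dz,T);B=(W-T[:3,3])@T[:3,:3];e.append(B[:,1])
    cols=range(400,500,10);xr=[]
    for c in cols:
        rr=np.where(m[120:300,c])[0]+120;W=onz("wrist",[(c,rr.min()-.5),(c,rr.max()+.5)],z0+dz,T);xr.append(((W-T[:3,3])@T[:3,:3])[:,0])
    print(dz,np.median(e,0).round(4),np.median(xr,0).round(4))
E
```

```text
[(185, np.int64(277), np.int64(529)), (200, np.int64(278), np.int64(528)), (215, np.int64(278), np.int64(526)), (230, np.int64(279), np.int64(524))]
0 [-0.0195  0.1069] [0.0645 0.0242]
-0.005 [-0.0201  0.11  ] [0.0642 0.0227]
-0.01 [-0.0207  0.1132] [0.0638 0.0212]
-0.015 [-0.0212  0.1163] [0.0635 0.0196]
-0.02 [-0.0218  0.1195] [0.0632 0.0181]
```

```bash
python3 -m crank '[-0.04,-0.01,1,0,0,0,255, -0.04,-0.01,1.7,0,0,0,255, -0.04,-0.01,2.04,0,0,0,255, -0.04,-0.01,2.04,0,0,0,255]' 45
python3 -c "
from h import *
go2((.6047,-.078,.046),83.87);print(pose()[:3,3].round(4))"
```

```text
clock: 17.15
eef_pos: [0.6043, -0.0788, 0.1239]
orientation: [-0.001, 0.054, 0.999, -0.0]
ft_force: [-0.3, 0.8, -1.3]
grip_width: 0.124
grasp_force: 45.0
shift [-0.008  0.022  0.316] turn [-0.005 -0.023 -0.01 ]
[ 0.6043 -0.0788  0.1239]
```

```bash
python3 -m crank '[-0.01,0.02,0.2,0,0,0,255, -0.01,0.02,0.3,0,0,0,255, -0.01,0.02,0.33,0,0,0,255, -0.01,0.02,0.33,0,0,0,255]' 45
python3 -c "
from h import *
go2((.6047,-.078,.043),83.87);print(pose()[:3,3].round(4))"
```

```text
clock: 17.55
eef_pos: [0.6056, -0.0785, 0.1125]
orientation: [0.001, 0.054, 0.999, -0.0]
ft_force: [0.0, -0.5, -2.1]
grip_width: 0.128
grasp_force: 45.0
shift [0.024 0.011 0.105] turn [-0.008  0.016 -0.014]
[ 0.6056 -0.0785  0.1125]
```

```bash
python3 -m crank '[0.01,0.01,0.06,0,0,0,255, 0.01,0.01,0.1,0,0,0,255, 0.01,0.01,0.12,0,0,0,255, 0.01,0.01,0.12,0,0,0,255]' 45
```

```text
clock: 17.95
eef_pos: [0.6054, -0.0781, 0.1096]
orientation: [0.001, 0.054, 0.999, -0.0]
ft_force: [-8.7, 1.7, 21.9]
grip_width: 0.126
grasp_force: 45.0
```

```bash
python3 -m crank '[0,0,-0.05,0,0,0,180, 0,0,-0.05,0,0,0,180, 0,0,-0.05,0,0,0,180, 0,0,-0.5,0,0,0,180, 0,0,-1.5,0,0,0,160, 0,0,-2.4,0,0,0,120, 0,0,-2.4,0,0,0,120]' 45
python3 -c "
from h import *
go2((.687,-.02,.235),84)"
```

```text
clock: 18.65
eef_pos: [0.6068, -0.0783, 0.208]
orientation: [0.004, 0.054, 0.999, -0.001]
ft_force: [0.9, -0.3, -0.4]
grip_width: 0.489
grasp_force: 0.0
shift [-1.855  1.662 -2.296] turn [-0.016  0.095 -0.039]
```

```bash
python3 -m crank '[-1.85,1.66,-2.3,0,0,0,120, -1.85,1.66,-2.3,0,0,0,120, -1.85,1.66,-2.3,0,0,0,120, -1.85,1.66,-2.3,0,0,0,120, -1.85,1.66,-2.3,0,0,0,120]'
python3 -c "
from h import *
im,T=snap('n_t2');findL('big',im,T,(.60,-.05,.02),z=.021);print('want .6047 -.078 -6.13')
go2((.53,-.32,.22),95)"
```

```text
clock: 19.15
eef_pos: [0.6854, -0.0198, 0.2939]
orientation: [-0.0, 0.054, 0.999, -0.0]
ft_force: [0.0, 0.4, -0.3]
grip_width: 0.528
grasp_force: 0.0
big origin [ 0.6059 -0.0777] yaw -6.08 rms 0.001
want .6047 -.078 -6.13
shift [ 3.039 -7.869  0.214] turn [-0.008 -0.024 -2.24 ]
```

```bash
python3 -m crank '[3.04,-7.87,0.2,0,0,-2.2,120, 3.04,-7.87,0.2,0,0,-2.2,120, 3.04,-7.87,0.2,0,0,-2.2,120, 3.04,-7.87,0.2,0,0,-2.2,120, 3.04,-7.87,0.2,0,0,-2.2,120, 3.04,-7.87,0.2,0,0,-2.2,120, 3.04,-7.87,0.2,0,0,-2.2,120, 3.04,-7.87,0.2,0,0,-2.2,120, 3.04,-7.87,0.2,0,0,-2.2,120]'
python3 -c "
from h import *
im,T=snap('n_mid');b=findL('mid',im,T,(.469,-.339,.016))
if b: o,y,_=b;go2((o[0],o[1],.10),y+90)"
```

```text
clock: 20.1
eef_pos: [0.5296, -0.3201, 0.2862]
orientation: [-0.0, -0.041, 0.999, 0.0]
ft_force: [0.0, 0.4, 0.2]
grip_width: 0.525
grasp_force: 0.0
mid origin [ 0.4615 -0.3238] yaw 13.14 rms 0.0007
shift [1.72 0.03 3.03] turn [ 0.007 -0.006 -1.678]
```

```bash
python3 -m crank '[1.72,0.03,1,0,0,-1.68,120, 1.72,0.03,2,0,0,-1.68,120, 1.72,0.03,3.03,0,0,-1.68,120, 1.72,0.03,3.03,0,0,-1.68,120, 1.72,0.03,3.03,0,0,-1.68,120]'
python3 -c "
from h import *
im,T=snap('n_mid2');b=findL('mid',im,T,(.469,-.339,.016))
go2((.4615,-.3238,.038),103.14)"
```

```text
clock: 20.65
eef_pos: [0.463, -0.3237, 0.1668]
orientation: [0.0, -0.115, 0.993, -0.0]
ft_force: [0.7, -0.2, 1.1]
grip_width: 0.529
grasp_force: 0.0
mid origin [ 0.456  -0.3161] yaw 17.56 rms 0.0131
shift [0.052 0.029 1.619] turn [-0.029  0.022  0.025]
```

```bash
python3 -m crank '[0.03,0.02,0.8,0,0,0,150, 0.03,0.02,1.4,0,0,0,180, 0.03,0.02,1.6,0,0,0,200, 0.03,0.02,1.6,0,0,0,255, 0.03,0.02,1.6,0,0,0,255, 0.03,0.02,1.6,0,0,0,255, 0.03,0.02,1.6,0,0,0,255]' 45
python3 -m crank '[0,0,-0.5,0,0,0,255, 0,0,-1.5,0,0,0,255, 0,0,-2.3,0,0,0,255, 0,0,-2.3,0,0,0,255]'
python3 -c "
from h import *
go2((.6187,.0532,.13),83.87);print(pose()[:3,3].round(4))"
```

```text
clock: 21.4
eef_pos: [0.4618, -0.3244, 0.1041]
orientation: [0.001, -0.115, 0.993, -0.001]
ft_force: [1.4, 1.4, 8.6]
grip_width: 0.121
grasp_force: 45.0
clock: 21.8
eef_pos: [0.4623, -0.325, 0.1992]
orientation: [0.003, -0.115, 0.993, -0.003]
ft_force: [0.5, -0.8, -0.9]
grip_width: 0.127
grasp_force: 45.0
shift [-5.966  8.313  0.068] turn [-0.073  0.076  3.867]
[ 0.4623 -0.325   0.1992]
```

```bash
python3 -m crank '[-5.97,8.31,0,0,0,3.87,255, -5.97,8.31,0,0,0,3.87,255, -5.97,8.31,0,0,0,3.87,255, -5.97,8.31,0,0,0,3.87,255, -5.97,8.31,0,0,0,3.87,255, -5.97,8.31,0,0,0,3.87,255, -5.97,8.31,0,0,0,3.87,255, -5.97,8.31,0,0,0,3.87,255, -5.97,8.31,0,0,0,3.87,255, -5.97,8.31,0,0,0,3.87,255]' 45
python3 -m crank '[0,0,0,0,0,0,255, 0,0,0,0,0,0,255, 0,0,0,0,0,0,255]'
python3 -c "
from h import *
im,T=snap('hold_mid')
m=brown(im)>0;z0=T[2,3]-.065-.038+.016
f=lambda p,dz:((onz('wrist',p,z0+dz,T)-T[:3,3])@T[:3,:3])
go2((.6187,.0532,.060),83.87)
for X in [(-.064,-.02),(.064,.02),(-.064,.02)]:  # board x=-tool x,board y=tool y
  q=T@np.array([-X[0],X[1],.065+.038-.016,1]);print(X,proj(q[:3],T).round(1))
n,l,st,c=cv2.connectedComponentsWithStats(brown(im));print([s.tolist() for s in st[1:] if s[4]>300])
for r in (180,200,220,240):
  c=np.where(m[r,200:450])[0]+200
  if len(c): print(r,c.min(),c.max(),f([(c.min()-.5,r),(c.max()+.5,r)],0)[:,:2].round(4).tolist())
"
```

```text
clock: 22.8
eef_pos: [0.6176, 0.0562, 0.1935]
orientation: [0.0, 0.052, 0.999, -0.0]
ft_force: [0.3, -0.5, -1.7]
grip_width: 0.128
grasp_force: 45.0
clock: 23.1
eef_pos: [0.6172, 0.0529, 0.1941]
orientation: [0.0, 0.054, 0.999, -0.0]
ft_force: [-0.8, -0.0, -1.0]
grip_width: 0.124
grasp_force: 45.0
shift [-0.034  0.008  1.721] turn [-0.009  0.01  -0.022]
(-0.064, -0.02) [275.6 165.7]
(0.064, 0.02) [354.5 396.1]
(-0.064, 0.02) [363.6 165.7]
[[403, 141, 142, 116, 8527], [120, 161, 244, 191, 26078], [299, 387, 42, 8, 329]]
180 200 449 [[0.0583, -0.0566], [0.0585, 0.0615]]
200 200 449 [[0.0487, -0.0572], [0.0489, 0.0621]]
220 278 449 [[0.0386, -0.0197], [0.0391, 0.0629]]
240 279 361 [[0.029, -0.0195], [0.029, 0.0198]]
```

```bash
python3 -m crank '[-0.04,0.01,1,0,0,0,255, -0.04,0.01,1.5,0,0,0,255, -0.04,0.01,1.72,0,0,0,255, -0.04,0.01,1.72,0,0,0,255]' 45
python3 -c "
from h import *
go2((.6187,.0532,.045),83.87)"
```

```text
clock: 23.55
eef_pos: [0.6188, 0.054, 0.1245]
orientation: [-0.0, 0.054, 0.999, -0.0]
ft_force: [-0.0, -0.4, 0.2]
grip_width: 0.127
grasp_force: 45.0
shift [ 0.    -0.02   0.356] turn [-0.01  -0.008 -0.011]
```

```bash
python3 -m crank '[0,-0.02,0.2,0,0,0,255, 0,-0.02,0.32,0,0,0,255, 0,-0.02,0.36,0,0,0,255, 0,-0.02,0.4,0,0,0,255, 0,-0.02,0.42,0,0,0,255, 0,-0.02,0.42,0,0,0,255]' 45
```

```text
clock: 24.15
eef_pos: [0.6193, 0.0537, 0.1091]
orientation: [0.001, 0.054, 0.999, -0.0]
ft_force: [-3.1, -0.4, 4.5]
grip_width: 0.127
grasp_force: 45.0
```

```bash
python3 -m crank '[0,0,0.02,0,0,0,180, 0,0,0.02,0,0,0,180, 0,0,0,0,0,0,180, 0,0,-0.5,0,0,0,180, 0,0,-1.5,0,0,0,160, 0,0,-2.4,0,0,0,120, 0,0,-2.4,0,0,0,120]' 45
python3 -c "
from h import *
go2((.687,-.02,.235),84)"
```

```text
clock: 24.85
eef_pos: [0.6209, 0.0538, 0.2095]
orientation: [0.004, 0.054, 0.999, -0.0]
ft_force: [-0.1, -0.2, -1.1]
grip_width: 0.493
grasp_force: 0.0
shift [-1.862 -1.657 -2.255] turn [ 0.003  0.101 -0.029]
```

```bash
sed -i 's/np.ones((5,5))/np.ones((KS,KS),np.uint8)/; s/^def brown/KS=5\ndef brown/' h.py
python3 -m crank '[-1.85,-1.66,-2.25,0,0,0,120, -1.85,-1.66,-2.25,0,0,0,120, -1.85,-1.66,-2.25,0,0,0,120, -1.85,-1.66,-2.25,0,0,0,120, -1.85,-1.66,-2.25,0,0,0,120]'
python3 -c "
import h
from h import *
h.KS=1
im,T=snap('n_t3');findL('big',im,T,(.60,-.05,.02),z=.021);findL('mid',im,T,(.62,.05,.02),z=.021);print('want .6047 -.078 -6.13; .6187 .0532')
findL('small',im,T,(.6,.165,.016)); print(robot.observe()['qpos'].round(2))"
```

```text
clock: 25.35
eef_pos: [0.685, -0.0202, 0.2933]
orientation: [-0.0, 0.054, 0.999, -0.0]
ft_force: [-0.8, 0.5, -1.1]
grip_width: 0.529
grasp_force: 0.0
big origin [ 0.6056 -0.0776] yaw -6.11 rms 0.0009
mid origin [0.6187 0.0534] yaw -5.9 rms 0.0009
want .6047 -.078 -6.13; .6187 .0532
small origin [0.6006 0.1625] yaw 140.68 rms 0.0022
[-0.1   0.61  1.27 -0.    1.26 -1.56]
```

```bash
python3 -c "
from h import *
go2((.648,.22,.20),140.6)"
```

```text
shift [1.548 5.858 0.685] turn [ 6.0000e-03 -2.3000e-02 -1.1349e+01]
```

```bash
python3 -m crank '[1.55,5.86,0.6,0,0,-11.3,120, 1.55,5.86,0.6,0,0,-11.3,120, 1.55,5.86,0.6,0,0,-11.3,120, 1.55,5.86,0.6,0,0,-11.3,120, 1.55,5.86,0.6,0,0,-11.3,120, 1.55,5.86,0.6,0,0,-11.3,120, 1.55,5.86,0.6,0,0,-11.3,120, 1.55,5.86,0.6,0,0,-11.3,120, 1.55,5.86,0.6,0,0,-11.3,120, 1.55,5.86,0.6,0,0,-11.3,120]'
python3 -c "
from h import *
im,T=snap('n_small');b=findL('small',im,T,(.6,.165,.016));print(robot.observe()['qpos'].round(2))
if b: o,y,_=b;go2((o[0],o[1],.10),y);go2((o[0],o[1],.038),y)"
```

```text
clock: 26.4
eef_pos: [0.6485, 0.2195, 0.2699]
orientation: [-0.0, -0.424, 0.905, -0.0]
ft_force: [-0.3, 0.0, -0.1]
grip_width: 0.529
grasp_force: 0.0
small origin [0.6016 0.1656] yaw 140.53 rms 0.0008
[ 0.26  0.63  1.3  -0.    1.22 -2.19]
shift [1.785 0.047 2.619] turn [-0.009 -0.006 -0.057]
shift [1.785 0.048 4.169] turn [-0.009 -0.006 -0.057]
```

```bash
python3 -m crank '[1.78,0.05,0.5,0,0,0,120, 1.78,0.05,1.5,0,0,0,120, 1.78,0.05,2.6,0,0,0,120, 1.78,0.05,2.6,0,0,0,120, 1.78,0.05,2.6,0,0,0,120]'
python3 -c "
from h import *
go2((.6016,.1656,.038),140.5)"
```

```text
clock: 26.95
eef_pos: [0.6025, 0.166, 0.1672]
orientation: [0.0, -0.425, 0.905, -0.0]
ft_force: [0.4, -0.5, 0.9]
grip_width: 0.528
grasp_force: 0.0
shift [0.022 0.012 1.597] turn [-0.012 -0.001 -0.039]
```

```bash
python3 -m crank '[0.01,0.01,0.8,0,0,0,150, 0.01,0.01,1.4,0,0,0,180, 0.01,0.01,1.59,0,0,0,200, 0.01,0.01,1.59,0,0,0,255, 0.01,0.01,1.59,0,0,0,255, 0.01,0.01,1.59,0,0,0,255, 0.01,0.01,1.59,0,0,0,255]' 45
python3 -m crank '[0,0,-0.5,0,0,0,255, 0,0,-1.5,0,0,0,255, 0,0,-2.4,0,0,0,255, 0,0,-2.4,0,0,0,255]'
python3 -c "
from h import *
go2((.6115,-.0144,.135),60)"
```

```text
clock: 27.65
eef_pos: [0.6025, 0.1661, 0.1048]
orientation: [0.002, -0.425, 0.905, -0.001]
ft_force: [-0.6, 0.9, 7.3]
grip_width: 0.126
grasp_force: 45.0
clock: 28.05
eef_pos: [0.6034, 0.1663, 0.2047]
orientation: [0.005, -0.425, 0.905, -0.002]
ft_force: [0.9, 0.7, -0.2]
grip_width: 0.125
grasp_force: 45.0
shift [ 3.351 -3.038  0.108] turn [-1.000e-02  1.220e-01  1.607e+01]
```

```bash
python3 -m crank '[3.35,-3.04,0,0,0,16.1,255, 3.35,-3.04,0,0,0,16.1,255, 3.35,-3.04,0,0,0,16.1,255, 3.35,-3.04,0,0,0,16.1,255, 3.35,-3.04,0,0,0,16.1,255, 3.35,-3.04,0,0,0,16.1,255, 3.35,-3.04,0,0,0,16.1,255, 3.35,-3.04,0,0,0,16.1,255, 3.35,-3.04,0,0,0,16.1,255, 3.35,-3.04,0,0,0,16.1,255]' 45
python3 -c "
from h import *
go2((.6115,-.0144,.125),-6.13);print(robot.observe()['qpos'].round(2))"
```

```text
clock: 29.05
eef_pos: [0.6094, -0.0149, 0.1987]
orientation: [0.0, 0.263, 0.965, -0.0]
ft_force: [0.7, 0.2, 0.1]
grip_width: 0.122
grasp_force: 45.0
shift [-0.04   0.038  0.21 ] turn [2.0000e-03 1.1000e-02 1.3131e+01]
[-0.1   0.57  1.58 -0.    0.99 -1.14]
```

```bash
python3 -m crank '[-0.04,0.04,0.1,0,0,13.1,255, -0.04,0.04,0.1,0,0,13.1,255, -0.04,0.04,0.1,0,0,13.1,255, -0.04,0.04,0.1,0,0,13.1,255, -0.04,0.04,0.1,0,0,13.1,255, -0.04,0.04,0.1,0,0,13.1,255, -0.04,0.04,0.1,0,0,13.1,255, -0.04,0.04,0.1,0,0,13.1,255, -0.04,0.04,0.1,0,0,13.1,255, -0.04,0.04,0.1,0,0,13.1,255]' 45
python3 -c "
from h import *
im,T=snap('hold_small')
go2((.6115,-.0144,.07),-6.13);print(robot.observe()['qpos'].round(2))"
```

```text
clock: 30.05
eef_pos: [0.6116, -0.0143, 0.1948]
orientation: [0.0, 0.74, 0.672, -0.0]
ft_force: [-0.0, 0.8, -0.5]
grip_width: 0.128
grasp_force: 45.0
shift [-0.002 -0.004  1.487] turn [0.008 0.008 0.127]
[-0.1   0.58  1.58 -0.    0.98 -0.  ]
```

```bash
python3 -m crank '[0,0.01,0.8,0,0,0.12,255, 0,0.01,1.3,0,0,0.12,255, 0,0.01,1.49,0,0,0.12,255, 0,0.01,1.49,0,0,0.12,255]' 45
python3 -c "
from h import *
go2((.612,-.014,.045),-6.13)"
```

```text
clock: 30.5
eef_pos: [0.6119, -0.0144, 0.1346]
orientation: [-0.0, 0.744, 0.668, -0.0]
ft_force: [0.4, 0.1, 0.9]
grip_width: 0.129
grasp_force: 45.0
shift [0.01  0.003 0.608] turn [-0.007  0.008 -0.011]
```

```bash
python3 -m crank '[0.01,0,0.25,0,0,0,255, 0.01,0,0.4,0,0,0,255, 0.01,0,0.5,0,0,0,255, 0.01,0,0.56,0,0,0,255, 0.01,0,0.62,0,0,0,255, 0.01,0,0.65,0,0,0,255, 0.01,0,0.65,0,0,0,255]' 45
```

```text
clock: 31.2
eef_pos: [0.6124, -0.014, 0.1098]
orientation: [0.001, 0.745, 0.668, 0.0]
ft_force: [-2.4, 1.4, 4.6]
grip_width: 0.125
grasp_force: 45.0
```

```bash
python3 -m crank '[0,0,0.03,0,0,0,180, 0,0,0.03,0,0,0,180, 0,0,0,0,0,0,180, 0,0,-0.5,0,0,0,180, 0,0,-1.5,0,0,0,160, 0,0,-2.4,0,0,0,120, -1.8,0,-4.5,0,0,0,120, -1.8,0,-4.5,0,0,0,120, -1.8,0,-4.5,0,0,0,120, -1.8,0,-4.5,0,0,0,120]' 45
python3 -m crank '[0,0,0,0,0,0,120, 0,0,0,0,0,0,120]'
python3 -c "
import h
from h import *
h.KS=1
im,T=snap('n_t4')
for k,p in dict(big=(.60,-.06),mid=(.62,.05),small=(.615,-.014)).items(): findL(k,im,T,p+(.021,),z=.021)
s=camera('scene');cv2.imwrite('pics/v10.png',np.hstack([cv2.resize(im[20:260,170:490],(400,300)),cv2.resize(s[230:400,180:380],(400,300))]))"
```

```text
clock: 32.2
eef_pos: [0.6044, -0.0864, 0.2906]
orientation: [0.002, 0.745, 0.667, 0.001]
ft_force: [-0.1, 0.2, -0.6]
grip_width: 0.53
grasp_force: 0.0
clock: 32.4
eef_pos: [0.6039, -0.0844, 0.2876]
orientation: [-0.001, 0.744, 0.668, -0.001]
ft_force: [1.2, -0.3, -0.3]
grip_width: 0.53
grasp_force: 0.0
big origin [ 0.6061 -0.0775] yaw -6.15 rms 0.0009
mid origin [0.6188 0.0535] yaw -5.84 rms 0.0008
small origin [ 0.612  -0.0128] yaw -6.03 rms 0.0006
```

View pics/v10.png

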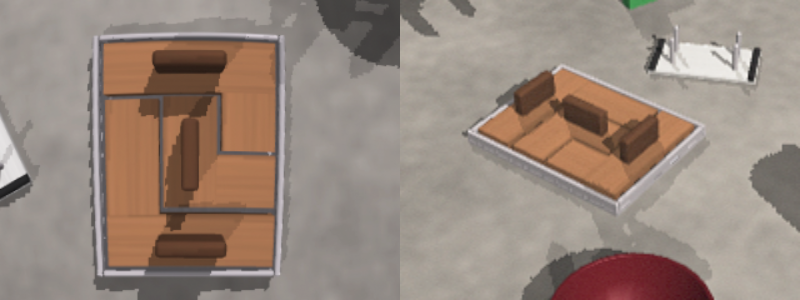

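The picture shows all three boards flat in one layer in the tray, with thin even gaps and grips up at (190,62), (190,155) and (190,245). The gripper is clear, so I'm handing the job in.

```bash
python3 -c "
from bench import robot
print(robot.finish_job())"
```

```text
the job is handed in; nothing more can be done
None
```

The job is handed in at about 32 s on the clock: the small board was first laid flat on the worktop and let go, then all three boards were packed flat in the tray, grips up and released, and the jar and masher were left alone.

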